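# Unlock the microphone stand and hold up the shackle

## Task

Unlock the microphone stand: turn the lock's dial until it clicks with the open notch in its rim over the shackle's tongue, and leave it there. Then draw the shackle straight up out of the lock without forcing it, and hold it up, upright and still, with its leg ends at least 10 cm above the top of the lock. Finish while still holding it there, and leave the other things on the shelf where they are.

Things in the scene. Friction and masses are not known exactly. Their poses are not given: they have to be found in the camera images.
- lock: Lock and beech mic stand, one fixed piece. Origin on the shelf under the dial's axis; z up, x from the dial to the shackle and on to the stand. Grey plinth: top at z = 40 mm, x -55 to 56, y -55 to 55 mm; then a steel socket block, same height, x 56 to 116, y -30 to 30 mm, with 10.5 mm square bores 32 mm deep at x = 68 and 104 mm, y = 0.
- stand (a point): Centre of the beech stand's underside, on the shelf 187 mm along the lock's x; fixed to the lock. The stand measures 76 mm in x, 264 mm in y, up to 64 mm high, with five slots, a steel locking bar along its front and two silver microphones 147 mm high in the slots, at (-21, -100) and (-21, 50) mm from this point.
- dial (a joint): Dial angle about the vertical axis through the lock's origin, rad, growing anticlockwise seen from above, travel -0.28 to 2.6. At 0 the notch is over the shackle's tongue; within about 0.1 of 0 the tongue passes. Sprung clicks every 0.628 (0, 0.628, 1.257, 1.885), 0.1 to 0.2 N m between them; let go, it settles into the nearest click unless left midway. Starts between 0.6 and 2.2.
- dial_grip (a point): Point on the dial's axis 75 mm above the shelf, where to grip the bar on the dial; has the lock's axes and does not turn. The bar grip: dark steel, 42 mm long, 14 mm wide, 53 to 85 mm above the shelf, centred on the axis, its length along the radius to the notch (along the lock's x at dial value 0).
- gate (a point): Middle of the only notch in the dial's rim, 34 mm from the dial's axis, 53 mm above the shelf; turns with the dial. The dial is an aluminium disc 80 mm across and 6 mm thick, 47 to 53 mm above the shelf; the notch is 17 mm wide and 14 mm deep.
- shackle: Loose steel shackle, about 160 g, seated in the lock. Origin midway between the legs on the underside of its tongue; seated it is at (86, 0, 40) mm in the lock's frame, axes as the lock's. Two legs, 8 mm diameter, at x = -18 and 18 mm, reach down to z = -24 mm into the bores. It comes straight up only, with the notch over the tongue; clear of the bores after 24 mm.
- bow (a point): Grip point at the middle of the shackle's bow, 44 mm above the shackle's origin (84 mm above the shelf when seated), axes as the shackle's. The bow is a flat bar 46 mm long in x, 8 mm wide in y, 12 mm high: grip it across y.
- tongue (a point): Free end of the shackle's tongue, at x = -56 mm, z = 0 in the shackle's frame, under the dial's rim when seated. The tongue is a flat bar 9 mm wide, 5 mm thick, from here to x = 22 mm.
- mic_base: steel desk microphone base: disc 104 mm across with a stub, 60 mm high overall, standing loose on the shelf. Origin: centre of its underside. A bystander.
- cage: matte black wire windshield cage, upright, 60 mm across, 120 mm high, loose. Origin: centre of its underside. A bystander.
- adaptor: copper-toned threaded stand adaptor, 28 mm across, 34 mm high, standing loose on the shelf beside the lock's shackle end (its +y side). Origin: centre of its underside. A bystander.
- mic_clip: small black microphone clip, 34 x 22 x 33 mm high, standing loose on the shelf beside the lock's shackle end (its -y side). Origin: centre of its underside. A bystander.
- mug: white mug, 80 mm across, 92 mm high, loose. Origin: centre of its underside. A bystander.
- screw_tin: closed metal tin, 64 mm across, 60 mm high, loose. Origin: centre of its underside. A bystander.
Things that resemble listed ones, but are neither listed nor needed, are in the scene too. Of the things like the shackle, leave any that is green or red; of the rest the smaller one is meant.

How it is judged:
By the outcome, as a careful person would: the job done as asked, in the order asked, and still so for the second after the job is handed in, while the arm keeps its last pose, push and grip.
It also fails if it takes over 64 s, if anything falls off the work surface, if the arm or the gripper's body presses on something with over 40 N, if the wrist force passes 120 N, or if a joint passes its speed limit or range.

## Robot

A 7-joint arm with a two-finger parallel gripper is mounted at the origin on the work surface. World frame = base frame: x ahead of the robot, y to its left, z up, the work surface at z = 0. Lengths are in m, angles in degrees, forces in N, time in s.
With the tool pointing down it reaches from about 0.4 to 0.875 m from the base axis. Payload 6.5 kg.
Tool frame: the origin (TCP) lies midway between the tips of the shut fingers; the grasp point (between the pads) lies 19 mm behind it; z points along the fingers, y is the line along which they close (so a half turn about z gives the same grasp; the last joint's range is limited). The gripper opens to 88 mm and grips with 3 to 60 N. Pads are 18 mm wide; open, the fingers measure 123 mm over their backs; the gripper's body (75 mm by 187 mm) begins 45 mm behind the grasp point.
Start: joints at [70.749, 30.733, -0.252, 88.115, 0.149, 61.152, -4.079], TCP at [0.173, -0.626, 0.239] pointing down, gripper open.
Joint ranges: [-154.64, 154.64], [-21.42, 123.67], [-72.66, 72.17], [13.99, 137.28], [-74.86, 254.86], [10.95, 109.41], [-158.01, 158.01]. Speed limits (degrees/s): [136.94, 136.94, 180, 180, 180, 180, 180].

## Interface

Orientations are given as [roll, pitch, yaw] about the fixed x, y, z axes, in that order (R = Rz(yaw) Ry(pitch) Rx(roll)).
In Python, from workcell import bot, imaging, job gives the robot as it stands.
- The arm moves only by the tool carry_out, never from a script. Its argument "targets" is text: rows parted by semicolons, each of 7 numbers parted by spaces: the finger opening in mm, from 0 to 88.1, then the shift along the tool's x, y, z in mm, then the turn, a rotation vector about the tool's x, y, z in degrees. In form: grip x y z ax ay az; .... A call has 1 to 8 rows; each row shifts and turns the commanded pose from where the row before left it, along the tool's axes as they then stand; what a row does not reach is not made up. A row lasts 1/10 s, in which the tool goes at most 50 mm and 8.59 degrees, less where a joint would pass 70% of its speed; a pose out of reach is approached as far as the arm can. A call is refused whole if a number of a shift passes 50 or a number of a turn 8.59, either way. A call with a gripper value outside its range is refused whole. The fingers move at their own pace and stop on an object; the grip force is fixed at half the most. Time passes only in rows, so rows that do not move let the fingers close. It gives the time, the measured TCP pose, the force, the opening and the grip force at its end, in the units of the state.
- bot.get_obs(): the state, without advancing time (a new reading comes with each control period).
- imaging.capture(name): name is "scene" or "top" or "wrist"; returns the picture (400x640x3 uint8, red, green, blue); there is no depth.
- imaging.camera_info(name): a dict with "intrinsics" (3x3 intrinsics, pixels), "cam_to_world" (4x4, takes a point from camera to world coordinates); the wrist camera has in their place "hand_eye" (4x4, takes a point from camera to tool coordinates, whose origin is the TCP and whose axes are the flange's). Camera axes: x right, y up, looking along -z (the intrinsics and any distortion apply to the point x, -y, -z); pixel columns grow to the right and rows downward; lengths in m; the calibration is good to about 2 mm. A picture is of the moment at which its call begins: read the wrist's pose just before it. camera_info takes no time and is no camera call.
- job.hand_in(): hands the job in; it is judged then, once.
Trained networks look in the newest picture that a camera, given by its name, has taken for a name from the list of things; names that differ only in an ending like _2 or _b are one class to them, and where a whole thing is asked for, a point or a joint stands for the part that bears it (a point fixed in the world has none). Each returns a list of dicts, best first, with "conf" (0 to 1); they miss things now and then, are a little off and sometimes report something else, mostly with a low value. They report only what shows in the picture. A call takes as long as a camera call. They do not tell look-alikes from the thing itself.
- imaging.look_for(thing, camera): "point" ([x, y, z] in m, in the coordinates of the camera as it stood for that picture, good to about 4 mm: the middle of the surface that is visible of it).
- imaging.tip_of(thing, camera): "point" ([x, y, z] in m, in the coordinates of the camera as it stood for that picture, good to about 4 mm: a listed point, or the origin of a listed thing).
The state is a dict: "time": time; "qpos": joint angles; "joint_vel": joint speeds; "joint_efforts": joint torques, N m; "tool_pos": TCP position; "orientation": TCP orientation; "contact_force": force on the tool from outside, world axes, zero at the start; "wrist_torque": the same for the moment, N m; "opening": finger opening in m; "finger_force": force on a finger pad.
Only numpy, scipy, OpenCV 4.12 (cv2) and the standard library are available. Lean on these libraries where they do the work, as an engineer would, in place of code of your own. Each camera call takes 0.05 s, during which the arm holds its last target. There are 200 camera calls.

## Working session

There is one attempt and no reset: what is moved stays moved. The work goes in short steps, Python scripts to look and compute and a tool call to move; the robot and the scene stay as the last step left them, time stands still between calls to the robot, and variables do not carry over. Pictures are saved under pics/ and viewed, at most 10 in all, crops included, and the job is handed in when it is done.

Besides the shell and the picture viewer there is one more tool, called after "Call:" as name(argument=value, ...) on one line, values as JSON. carry_out: Moves the arm, as the interface text tells. Its arguments: {"type":"object","properties":{"targets":{"type":"string"}},"required":["targets"]}

```bash
mkdir -p pics
cat > h.py <<'E'
import numpy as np, cv2
from scipy.spatial.transform import Rotation as R
from workcell import bot, imaging, job
def T():
    o=bot.get_obs(); M=np.eye(4); M[:3,:3]=R.from_euler('xyz',o['orientation'],degrees=True).as_matrix(); M[:3,3]=o['tool_pos']; return M
def c2w(cam,M=None):
    i=imaging.camera_info(cam)
    return (M@np.array(i['hand_eye'])) if cam=='wrist' else np.array(i['cam_to_world'])
def snap(cam,fn=None):
    M=T(); im=imaging.capture(cam)
    if fn: cv2.imwrite('pics/'+fn,im[:,:,::-1])
    return im,c2w(cam,M)
def proj(cam,C,p):
    K=np.array(imaging.camera_info(cam)['intrinsics']); q=np.linalg.inv(C)@np.append(p,1); q=K@np.array([q[0],-q[1],-q[2]]); return q[:2]/q[2]
def back(cam,C,uv,z):
    K=np.array(imaging.camera_info(cam)['intrinsics']); d=np.linalg.inv(K)@np.array([uv[0],uv[1],1]); d=C[:3,:3]@np.array([d[0],-d[1],-d[2]]); o=C[:3,3]; return o+d*(z-o[2])/d[2]
def find(cam,C,things,f='tip_of'):
    for t in things:
        for r in getattr(imaging,f)(t,cam)[:5]:
            p=(C@np.append(r['point'],1))[:3]; print(cam,t,round(r['conf'],2),p.round(3),proj(cam,C,p).round(0))
E
python3 - <<'E'
from h import *
print(bot.get_obs())
for c in ['top','scene']:
    im,C=snap(c,c+'.png'); print(C.round(3).tolist())
    find(c,C,['lock','dial_grip','gate','bow','shackle','stand','tongue'])
a=cv2.imread('pics/top.png');b=cv2.imread('pics/scene.png')
E
```

```text
{'time': 0.0, 'qpos': array([70.7495103 , 30.77657692, -0.25395319, 88.17063421,  0.14740269,
       61.15109161, -4.08090015]), 'joint_vel': array([ 0.10022278,  0.07238706, -0.05533797, -0.03542503, -0.0513096 ,
       -0.11729816, -0.04629071]), 'joint_efforts': array([-4.81314692e-04, -5.70981932e+01,  9.90933403e-01, -2.51598144e+01,
       -5.60607493e-02,  1.79393491e-02,  1.64197295e-04]), 'tool_pos': array([ 0.17306451, -0.6259014 ,  0.23784996]), 'orientation': array([-1.79902206e+02,  6.01677040e-03,  1.54591274e+01]), 'contact_force': array([-0.94984261,  0.05309489, -0.37201735]), 'wrist_torque': array([-0.03168122, -0.05546169,  0.03606255]), 'finger_force': 0.0, 'opening': 0.08795589075634154}
[[0.021, 0.984, -0.179, 0.412], [-1.0, 0.02, -0.009, -0.005], [-0.005, 0.179, 0.984, 0.99], [0.0, 0.0, 0.0, 1.0]]
top lock 0.95 [0.465 0.045 0.001] [301. 248.]
top dial_grip 0.6 [0.6   0.41  0.001] [169. 196.]
top dial_grip 0.58 [0.465 0.051 0.073] [297. 247.]
top gate 0.63 [0.485 0.071 0.054] [290. 239.]
top bow 0.88 [ 0.54  -0.22   0.091] [409. 218.]
top bow 0.69 [0.552 0.025 0
[... 852 characters left out ...]
 0.18 [ 0.588 -0.388 -0.002] [244. 151.]
scene bow 0.86 [ 0.536 -0.227  0.089] [280. 146.]
scene bow 0.8 [0.523 0.228 0.068] [386. 247.]
scene bow 0.72 [ 0.433 -0.092  0.096] [336. 155.]
scene bow 0.68 [0.551 0.025 0.082] [324. 197.]
scene shackle 0.93 [ 0.432 -0.093  0.033] [336. 172.]
scene shackle 0.91 [0.528 0.232 0.024] [383. 262.]
scene shackle 0.64 [0.548 0.028 0.036] [326. 211.]
scene shackle 0.5 [ 0.543 -0.217  0.03 ] [281. 165.]
scene stand 0.68 [ 0.65   0.009 -0.   ] [289. 232.]
scene tongue 0.88 [0.536 0.175 0.023] [365. 248.]
scene tongue 0.73 [ 0.612 -0.192  0.032] [264. 177.]
scene tongue 0.67 [0.495 0.045 0.037] [347. 206.]
scene tongue 0.56 [ 0.415 -0.17   0.033] [326. 157.]
```

View pics/top.png

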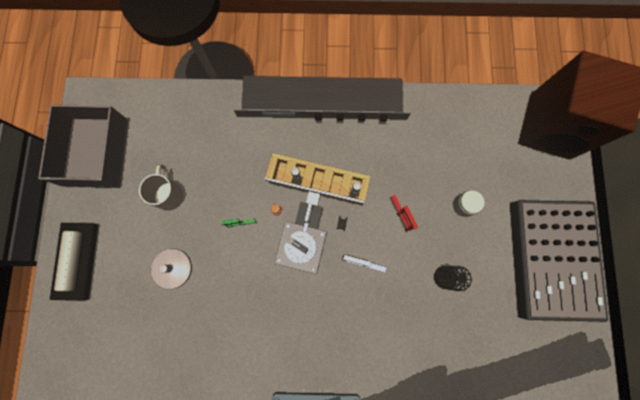

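View pics/scene.png

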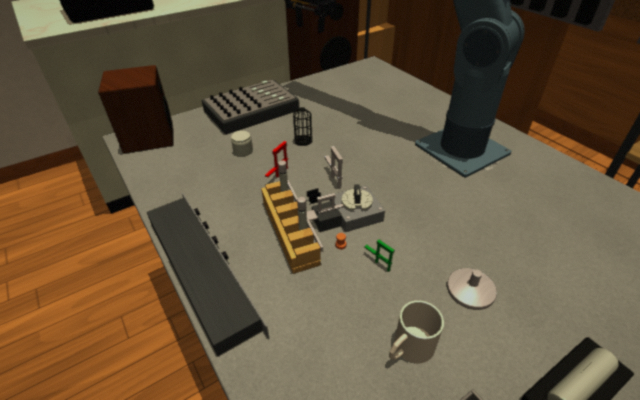

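Things that resemble the shackle in the top image:
- Green one at (238,222): leave it.
- Red one at (404,212): leave it.
- Loose grey one at (363,263): the larger of the two that aren't green or red.
- Silver one seated in the lock at (308,212): the one I want.

The lock is at about (0.465, 0.047) with yaw about -12.5°. The dial bar at (298,246) suggests the dial is at about 1.26. I'm moving in for a close look.

Call:
carry_out(targets="88 28 -36 -5 0 0 0;88 28 -36 -5 0 0 0;88 28 -36 -5 0 0 0;88 28 -36 -5 0 0 0;88 28 -36 -5 0 0 0;88 28 -36 -5 0 0 0;88 28 -36 -5 0 0 0;88 28 -36 -5 0 0 0")

```text
time: 1.6
tool_pos: [0.3128, -0.2875, 0.2792]
orientation: [180.0, -0.0, 15.5]
contact_force: [2.1, -0.3, -0.3]
opening: 0.0881
finger_force: 0.0
```

Call:
carry_out(targets="88 28 -36 0 0 0 0;88 28 -36 0 0 0 0;88 28 -36 0 0 0 0;88 28 -36 0 0 0 0;88 28 -36 0 0 0 0;88 28 -36 0 0 0 0;60 28 -36 0 0 0 0;60 0 0 0 0 0 0")

```text
time: 2.4
tool_pos: [0.4358, 0.0119, 0.2794]
orientation: [-179.9, -0.2, 16.0]
contact_force: [0.1, 0.3, 0.0]
opening: 0.0743
finger_force: 0.0
```

Run:
```python
from h import *
o=bot.get_obs();print(o['time'],o['tool_pos'],o['orientation'],o['qpos'])
im,C=snap('wrist','w1.png'); print(C.round(3).tolist())
find('wrist',C,['lock','dial_grip','gate','bow','shackle','stand','tongue'])
```

```text
2.4 [0.43583754 0.01192331 0.27938923] [-179.88095203   -0.18185951   15.96603059] [ 20.0785639    8.67146758 -29.91197352 114.84114048   4.94665679
  57.55725234 -86.22924385]
[[0.275, 0.928, 0.25, 0.5], [-0.962, 0.266, 0.069, 0.031], [-0.002, -0.26, 0.966, 0.425], [0.0, 0.0, 0.0, 1.0]]
wrist dial_grip 0.7 [ 0.591 -0.387 -0.   ] [607. 146.]
wrist dial_grip 0.62 [0.463 0.046 0.074] [300. 154.]
wrist dial_grip 0.41 [ 0.534 -0.059 -0.002] [385. 122.]
wrist gate 0.75 [0.486 0.081 0.053] [280. 127.]
wrist gate 0.52 [ 0.403  0.384 -0.   ] [ 70. 124.]
wrist bow 0.78 [ 0.431 -0.086  0.097] [396. 211.]
wrist bow 0.77 [0.524 0.223 0.069] [166.  59.]
wrist bow 0.75 [ 0.54  -0.221  0.086] [532. 154.]
wrist bow 0.68 [0.548 0.027 0.084] [335.  86.]
wrist shackle 0.92 [0.525 0.227 0.021] [183.  66.]
wrist shackle 0.89 [ 0.432 -0.091  0.031] [388. 198.]
wrist shackle 0.78 [ 0.539 -0.219  0.027] [499. 150.]
wrist shackle 0.64 [0.548 0.033 0.037] [329.  90.]
wrist stand 0.68 [ 0.648  0.005 -0.004] [369.  23.]
wrist tongue 0.84 [ 0.41  -0.168  0.032] [432. 226.]
wrist tongue 0.75 [ 0.607 -0.192  0.03 ] [504.  94.]
wrist tongue 0.74 [0.494 0.044 0.037] [309. 129.]
wrist tongue 0.56 [0.53  0.176 0.024] [221.  73.]
```

View pics/w1.png

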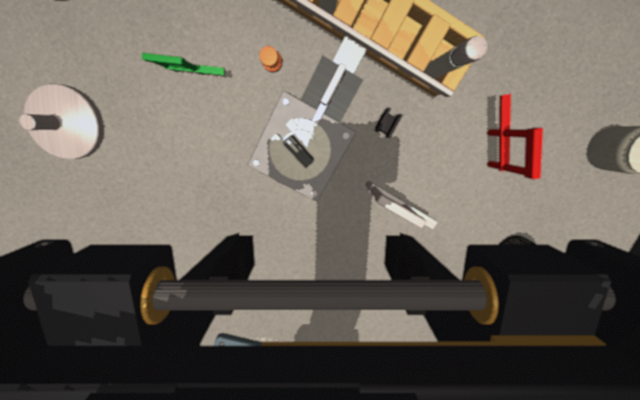

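The close view shows the seated silver shackle at (330,85), lying along the socket block. The red one at (515,140), green at (185,65) and loose grey at (400,205) stay separate. I'll enlarge the crop and fit the lock pose and dial angle.

Run:
```python
import cv2
a=cv2.imread('pics/w1.png')[25:210,235:405]
cv2.imwrite('pics/c1.png',cv2.resize(a,(544,592),interpolation=cv2.INTER_CUBIC))
```

```text
(no output)
```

View pics/c1.png

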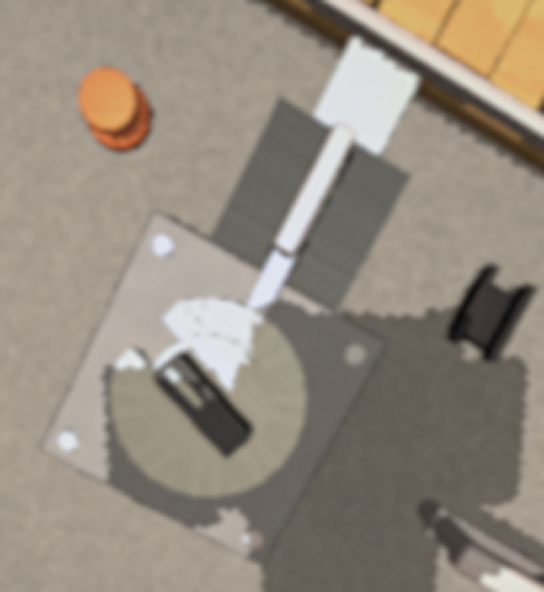

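The crop shows the seated shackle from (345,128) to (287,248), the dial centred near (208,397), and the bar from (172,368) to (240,443) with the notch beyond its upper-left end.

Run:
```python
from h import *
C=c2w('wrist',T())
f=lambda u,z:back('wrist',C,(u[0]/3.2+235-.3,u[1]/3.2+25-.3),z)
P=np.array([f(u,.04) for u in [(157,212),(383,348),(262,560),(42,447)]]);print(P.round(4))
A,B,Cc,D=P
xd=(A+B-Cc-D)/2; yd=(A+D-B-Cc)/2; print('c',P.mean(0),np.linalg.norm(xd),np.linalg.norm(yd),np.degrees([np.arctan2(xd[1],xd[0]),np.arctan2(-yd[0],yd[1])]))
b=np.array([f((172,368),.085),f((240,443),.085)]);print('bar',b,b.mean(0),np.linalg.norm(b[0]-b[1]),np.degrees(np.arctan2(*(b[0]-b[1])[[1,0]])))
w=np.array([f((345,130),.09),f((287,248),.09)]);print('bow',w.mean(0),np.linalg.norm(w[0]-w[1]),np.degrees(np.arctan2(*(w[0]-w[1])[[1,0]])))
print('disc',f((208,397),.053))
```

```text
[[ 5.284e-01  7.880e-02  4.000e-02]
 [ 5.018e-01 -2.420e-02  4.000e-02]
 [ 4.004e-01  5.000e-04  4.000e-02]
 [ 4.238e-01  1.045e-01  4.000e-02]]
c [0.46361799 0.03991461 0.04      ] 0.10598797766039271 0.10648335480918752 [-13.74375465 -13.59345942]
bar [[0.47388555 0.05450921 0.085     ]
 [0.45377716 0.02320145 0.085     ]] [0.46383136 0.03885533 0.085     ] 0.03720918141726235 57.28813262812674
bow [0.54592507 0.02033842 0.09      ] 0.04271867631003172 -11.96157301076157
disc [0.4642466  0.04053026 0.053     ]
```

Run:
```python
from h import *
o=bot.get_obs();print(o['time'],o['tool_pos'],o['orientation'])
C=np.array([[0.275, 0.928, 0.25, 0.5], [-0.962, 0.266, 0.069, 0.031], [-0.002, -0.26, 0.966, 0.425], [0.0, 0.0, 0.0, 1.0]])
f=lambda u,z:back('wrist',C,(u[0]/3.2+235-.3,u[1]/3.2+25-.3),z)
P=np.array([f(u,.04) for u in [(157,212),(383,348),(262,560),(42,447)]])
A,B,Cc,D=P
xd=(A+B-Cc-D)/2; yd=(A+D-B-Cc)/2; print('c',P.mean(0),np.linalg.norm(xd),np.linalg.norm(yd),np.degrees([np.arctan2(xd[1],xd[0]),np.arctan2(-yd[0],yd[1])]))
b=np.array([f((172,368),.085),f((240,443),.085)]);print('bar',b.mean(0),np.linalg.norm(b[0]-b[1]),np.degrees(np.arctan2(*(b[0]-b[1])[[1,0]])))
w=np.array([f((345,130),.09),f((287,248),.09)]);print('bow',w.mean(0),np.linalg.norm(w[0]-w[1]),np.degrees(np.arctan2(*(w[0]-w[1])[[1,0]])))
print('disc',f((208,397),.053))
im,C=snap('wrist','w2.png'); print(C.round(4).tolist())
find('wrist',C,['dial_grip','gate','bow','tongue'])
```

```text
2.8 [0.43385311 0.00481707 0.27870456] [1.79977124e+02 1.20915014e-02 1.53404098e+01]
c [0.46633901 0.04825087 0.04      ] 0.10624646835708336 0.10682608328160804 [-13.12176213 -12.91176231]
bar [0.46640896 0.04702388 0.085     ] 0.0373285314598782 57.98011120403092
bow [0.54895654 0.0293216  0.09      ] 0.04287980617197828 -11.338627814004816
disc [0.46690359 0.04881149 0.053     ]
[[0.2641, 0.9306, 0.2536, 0.4981], [-0.9645, 0.2548, 0.0695, 0.0237], [0.0001, -0.2629, 0.9648, 0.4237], [0.0, 0.0, 0.0, 1.0]]
wrist dial_grip 0.8 [0.466 0.046 0.075] [294. 148.]
wrist gate 0.92 [0.484 0.081 0.055] [273. 125.]
wrist bow 0.84 [ 0.434 -0.088  0.098] [394. 204.]
wrist bow 0.68 [ 0.539 -0.22   0.084] [525. 148.]
wrist bow 0.6 [0.546 0.029 0.083] [326.  82.]
wrist bow 0.57 [0.52  0.224 0.069] [156.  59.]
wrist tongue 0.92 [0.495 0.042 0.039] [305. 125.]
wrist tongue 0.71 [ 0.61 -0.19  0.03] [499.  85.]
wrist tongue 0.63 [ 0.412 -0.168  0.031] [429. 220.]
wrist tongue 0.6 [0.534 0.174 0.024] [215.  68.]
```

Call:
carry_out(targets="50 42 -32 -5 0 0 0;50 0 0 30 0 0 -8;50 0 0 30 0 0 -8;50 0 0 30 0 0 -8;50 0 0 30 0 0 -8;50 0 0 30 0 0 -8;50 0 0 23 0 0 -4;50 0 0 0 0 0 0")

```text
time: 3.85
tool_pos: [0.4621, 0.0452, 0.108]
orientation: [-179.7, 0.2, 59.5]
contact_force: [-0.2, 0.9, -0.2]
opening: 0.0503
finger_force: 0.0
```

Call:
carry_out(targets="50 0 0 0 0 0 0;50 0 0 0 0 0 0")

```text
time: 4.05
tool_pos: [0.4653, 0.0457, 0.1117]
orientation: [179.9, -0.1, 59.4]
contact_force: [-0.8, 0.3, 0.6]
opening: 0.0498
finger_force: 0.0
```

Run:
```python
from h import *
o=bot.get_obs();print(o['time'],o['tool_pos'],o['orientation'],o['qpos'],o['contact_force'])
im,C=snap('wrist','w3.png')
find('wrist',C,['dial_grip','gate','bow'])
print((np.linalg.inv(T())@np.array([.466,.047,.06,1])*1000).round(1))
```

```text
4.05 [0.46525139 0.04573582 0.11168749] [ 1.79893908e+02 -6.73729167e-02  5.93670847e+01] [ 15.8959008   28.53953015 -33.07843084 119.09232562  24.57355871
  38.90981815 -64.06915754] [-0.84115222  0.2881177   0.57055932]
wrist dial_grip 0.8 [0.465 0.047 0.073] [320. 226.]
wrist gate 0.81 [0.485 0.08  0.052] [320. 167.]
wrist bow 0.94 [0.546 0.029 0.083] [443. 194.]
[1.80e+00 1.00e-01 5.13e+01 1.00e+03]
```

View pics/w3.png

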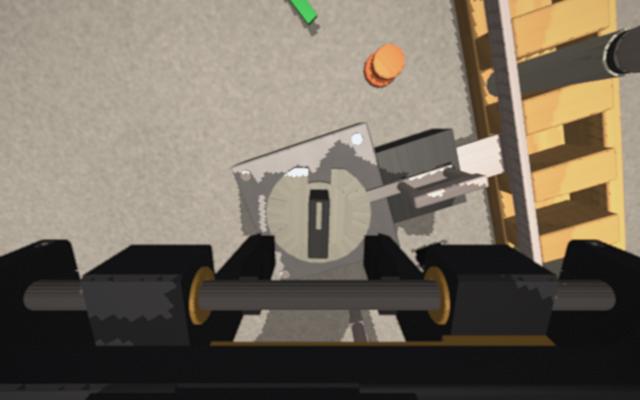

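The bar at (318,225) sits upright and centred between the fingers, and the notch is at (322,170). I'll descend and grip it.

Call:
carry_out(targets="50 1 0 20 0 0 0;50 0 0 20 0 0 0;50 0 0 11 0 0 0;50 0 0 0 0 0 0;10 0 0 0 0 0 0;10 0 0 0 0 0 0;10 0 0 0 0 0 0;10 0 0 0 0 0 0")

```text
time: 5.05
tool_pos: [0.4651, 0.0464, 0.0599]
orientation: [180.0, -0.0, 59.4]
contact_force: [0.4, 0.3, -0.1]
opening: 0.0202
finger_force: 0.0
```

Call:
carry_out(targets="10 0 0 0 0 0 0;10 0 0 0 0 0 0")

```text
time: 5.25
tool_pos: [0.465, 0.0464, 0.0597]
orientation: [180.0, -0.0, 59.5]
contact_force: [-0.4, -1.0, 3.0]
opening: 0.014
finger_force: 29.9
```

Call:
carry_out(targets="10 0 0 0 0 0 5;10 0 0 0 0 0 5;10 0 0 0 0 0 5;10 0 0 0 0 0 5;10 0 0 0 0 0 5;10 0 0 0 0 0 5;10 0 0 0 0 0 5;10 0 0 0 0 0 0")

```text
time: 6.05
tool_pos: [0.4645, 0.047, 0.0597]
orientation: [-180.0, 0.0, 24.4]
contact_force: [-2.2, 2.2, 5.8]
opening: 0.014
finger_force: 29.9
```

Call:
carry_out(targets="10 0 0 0 0 0 5;10 0 0 0 0 0 5;10 0 0 0 0 0 5;10 0 0 0 0 0 5;10 0 0 0 0 0 5;10 0 0 0 0 0 5;10 0 0 0 0 0 5;10 0 0 0 0 0 2")

```text
time: 6.85
tool_pos: [0.4644, 0.0478, 0.0597]
orientation: [-179.9, 0.0, -12.5]
contact_force: [-3.3, 3.1, 6.6]
opening: 0.0135
finger_force: 29.9
```

Call:
carry_out(targets="10 0 0 0 0 0 0;10 0 0 0 0 0 0;50 0 0 0 0 0 0;50 0 0 0 0 0 0;50 0 0 0 0 0 0;50 0 0 0 0 0 0;50 0 0 -20 0 0 0;50 0 0 -30 0 0 0")

```text
time: 7.65
tool_pos: [0.4634, 0.0461, 0.1088]
orientation: [179.9, 0.2, -12.5]
contact_force: [0.3, -0.9, 0.4]
opening: 0.0503
finger_force: 0.0
```

Call:
carry_out(targets="50 0 0 -30 0 0 0;50 0 0 0 0 0 0;50 0 0 0 0 0 0;50 0 0 0 0 0 0")

```text
time: 8.05
tool_pos: [0.464, 0.0462, 0.1385]
orientation: [180.0, 0.1, -12.5]
contact_force: [0.1, 0.2, -0.9]
opening: 0.0503
finger_force: 0.0
```

Run:
```python
from h import *
o=bot.get_obs();print(o['time'],o['tool_pos'],o['orientation'],o['qpos'],o['contact_force'])
im,C=snap('wrist','w4.png')
find('wrist',C,['dial_grip','gate','bow','tongue'])
find('wrist',C,['bow'],'look_for')
```

```text
8.05 [0.46395124 0.04619135 0.13848999] [ 1.79959619e+02  9.23278293e-02 -1.25398192e+01] [ 1.09262441e-01  2.25651480e+01 -1.35901928e+01  1.19138644e+02
  8.18835022e+00  3.92555374e+01 -1.21381655e+02] [ 0.05830199  0.23376771 -0.85040117]
wrist dial_grip 0.8 [0.467 0.045 0.075] [320. 210.]
wrist gate 0.77 [0.499 0.044 0.053] [313. 166.]
wrist bow 0.96 [ 0.435 -0.084  0.097] [509. 224.]
wrist bow 0.82 [0.522 0.226 0.071] [ 78. 191.]
wrist tongue 0.61 [0.529 0.172 0.024] [171. 160.]
wrist tongue 0.59 [ 0.411 -0.166  0.031] [553. 206.]
wrist bow 0.85 [0.544 0.029 0.091] [319. 102.]
wrist bow 0.66 [0.524 0.204 0.056] [116. 179.]
wrist bow 0.55 [ 0.549 -0.216  0.032] [617.  30.]
```

View pics/w4.png

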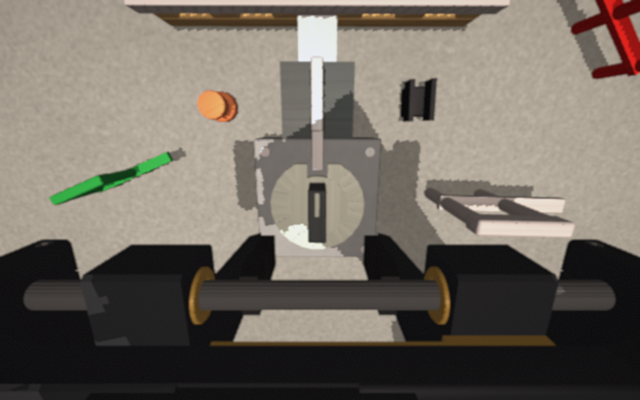

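The notch at (315,165) is now over the tongue, and the bow at (317,95) lies in line between the fingers. Next I grip the bow.

Call:
carry_out(targets="50 43 0 0 0 0 0;50 44 -1 0 0 0 0;50 0 0 0 0 0 0;50 0 0 25 0 0 0;50 0 0 25 0 0 0;50 0 0 23 0 0 0;50 0 0 0 0 0 0;50 0 0 0 0 0 0")

```text
time: 9.15
tool_pos: [0.5494, 0.0287, 0.0665]
orientation: [180.0, 0.1, -12.5]
contact_force: [1.0, 0.1, 0.3]
opening: 0.0498
finger_force: 0.0
```

Call:
carry_out(targets="30 0 0 0 0 0 0;20 0 0 0 0 0 0;0 0 0 0 0 0 0;0 0 0 0 0 0 0;0 0 0 0 0 0 0;0 0 0 0 0 0 0;0 0 0 0 0 0 0;0 0 0 0 0 0 0")

```text
time: 9.95
tool_pos: [0.55, 0.0286, 0.0666]
orientation: [-180.0, -0.0, -12.5]
contact_force: [0.2, 0.0, 2.8]
opening: 0.0075
finger_force: 30.0
```

Gripped at 8 mm. I'll lift gently and watch the force.

Call:
carry_out(targets="0 0 0 -2 0 0 0;0 0 0 -2 0 0 0;0 0 0 -2 0 0 0;0 0 0 0 0 0 0")

```text
time: 10.35
tool_pos: [0.55, 0.0285, 0.0726]
orientation: [-180.0, -0.0, -12.5]
contact_force: [-0.2, -0.5, -2.2]
opening: 0.0074
finger_force: 30.0
```

Call:
carry_out(targets="0 0 0 -3 0 0 0;0 0 0 -4 0 0 0;0 0 0 -4 0 0 0;0 0 0 -5 0 0 0;0 0 0 -5 0 0 0;0 0 0 -5 0 0 0;0 0 0 -5 0 0 0;0 0 0 -5 0 0 0")

```text
time: 11.15
tool_pos: [0.5499, 0.0285, 0.1089]
orientation: [-180.0, -0.0, -12.5]
contact_force: [0.1, -0.7, -2.3]
opening: 0.007
finger_force: 30.0
```

Call:
carry_out(targets="0 0 0 -10 0 0 0;0 0 0 -15 0 0 0;0 0 0 -20 0 0 0;0 0 0 -20 0 0 0;0 0 0 -20 0 0 0;0 0 0 -20 0 0 0;0 0 0 -20 0 0 0;0 0 0 -20 0 0 0")

```text
time: 11.95
tool_pos: [0.5496, 0.0286, 0.2548]
orientation: [-180.0, -0.0, -12.5]
contact_force: [0.2, 0.6, -1.8]
opening: 0.0072
finger_force: 30.0
```

Call:
carry_out(targets="0 0 0 -20 0 0 0;0 0 0 -20 0 0 0;0 0 0 -15 0 0 0;0 0 0 -8 0 0 0;0 0 0 0 0 0 0;0 0 0 0 0 0 0;0 0 0 0 0 0 0;0 0 0 0 0 0 0")

```text
time: 12.75
tool_pos: [0.5494, 0.0285, 0.3156]
orientation: [180.0, 0.1, -12.5]
contact_force: [0.2, -0.3, -2.0]
opening: 0.0074
finger_force: 30.0
```

Run:
```python
from h import *
o=bot.get_obs();print(o['time'],o['tool_pos'],o['orientation'],o['joint_vel'].round(2),o['contact_force'],o['opening'])
im,C=snap('scene','s2.png'); find('scene',C,['shackle','bow','tongue','gate'])
a=cv2.imread('pics/s2.png')[60:280,220:440]; im,C=snap('wrist'); b=im[:,:,::-1]; find('wrist',C,['gate','adaptor','mic_clip'])
cv2.imwrite('pics/s2c.png',np.hstack([cv2.resize(a,(400,400)),cv2.resize(b[:, 120:520],(400,400))]))
```

```text
12.75 [0.54943587 0.02849302 0.31558565] [ 1.79975364e+02  8.67765808e-02 -1.25358157e+01] [ 0.07 -0.11  0.09 -0.33 -0.25  0.09  0.02] [ 0.16748502 -0.29357646 -2.00536252] 0.007445019033070162
scene shackle 0.89 [0.526 0.228 0.025] [383. 260.]
scene shackle 0.83 [0.547 0.03  0.286] [327. 127.]
scene shackle 0.83 [ 0.432 -0.093  0.038] [336. 171.]
scene shackle 0.5 [ 0.546 -0.22   0.03 ] [280. 165.]
scene bow 0.8 [0.522 0.228 0.067] [386. 247.]
scene bow 0.77 [ 0.434 -0.093  0.096] [336. 155.]
scene bow 0.66 [0.547 0.025 0.333] [326. 107.]
scene bow 0.51 [ 0.54  -0.224  0.09 ] [279. 147.]
scene bow 0.43 [0.47  0.047 0.075] [356. 192.]
scene tongue 0.8 [ 0.414 -0.167  0.034] [326. 157.]
scene tongue 0.75 [0.495 0.041 0.288] [349. 121.]
scene tongue 0.73 [ 0.608 -0.191  0.028] [266. 178.]
scene tongue 0.55 [0.535 0.173 0.021] [365. 248.]
scene gate 0.78 [0.5   0.039 0.053] [344. 201.]
wrist gate 0.68 [0.5   0.043 0.051] [317. 207.]
wrist adaptor 0.7 [0.569 0.113 0.   ] [267. 168.]
wrist adaptor 0.58 [ 0.605  0.41  -0.001] [ 92. 185.]
wrist mic_clip 0.66 [ 0.533 -0.061 -0.001] [375. 166.]
wrist mic_clip 0.6 [ 0.645  0.006 -0.003] [320. 105.]
```

View pics/s2c.png

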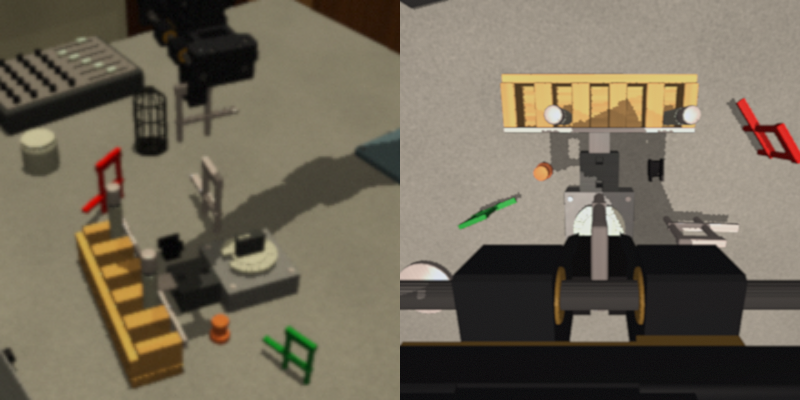

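The shackle hangs upright in the gripper at (205,110) in the left half, with its leg ends at about z = 0.26 m. The dial's notch is still toward the socket block, and the bystanders haven't moved.

```bash
python3 -c "
from workcell import job
print(job.hand_in())"
```

```text
the job is handed in; nothing more can be done
None
```

The lock is open: the dial is left with its notch over the tongue, and the shackle came up freely and is held upright and still, its leg ends about 22 cm above the plinth top. The job was handed in at about 13 s.

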